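# Open the child-resistant cleaner bottle

### The job

Open the board-cleaner bottle that is clamped on the bench: press its child-resistant cap down to the end of its travel, feeling for it rather than ramming it, and, keeping it down, turn it anticlockwise (seen from above) past its catches until it comes free, without forcing it. Then lift the cap off and set it down gently, bar upwards, inside the aluminium tray. Leave the other things on the bench where they are.

Things in the scene. Friction and masses are not known exactly. Their poses are not given: they have to be found in the camera images.
- bottle: White plastic bottle, 84 mm in diameter, clamped immovably on a dark 110 x 110 x 12 mm steel foot. Origin: centre of the foot's underside, on the bench; z up along its axis; x: heading of the neck's locked position (the locked cap's bar points 8 to 14 degrees anticlockwise of it). Neck 40 mm in diameter, rim 173 to 180 mm above the origin. Cap and neck stand 60 N between them; more damages them.
- ledge (a point): Point on the bottle's axis, 168 mm above its origin, at the underside of two ledges round the neck whose downward teeth hold two lugs in the cap. Pulling or turning unpressed is blocked. Kept down and turned anticlockwise, the cap passes two teeth (let up between them it catches again) and is free 60 degrees from the start; a stop follows at 145. Clockwise is blocked almost at once.
- seal (a joint): Sprung disc in the bottle's mouth: m it is pushed down by the cap, 0.003 when locked. The cap meets a hard end of travel 6 to 12.5 mm down, differing from bottle to bottle and unseen; it passes the teeth only within 2.5 mm of that end, so feel for it. Springy push on the cap: 9 N locked, 12 to 15 N at the end. Let up when free, the cap rises 3 mm above its locked height; 30 mm clears the neck.
- cap: Loose grey plastic cap, 60 mm in diameter, 47 mm high over all: hollow ribbed skirt, flat top 29 mm above its lower edge, and on that top a grip bar 48 mm long, 12 mm thick, 18 mm high. About 60 g. Origin: centre of the skirt's lower edge; z up; x along the bar (half turns look alike). Starts locked, origin 161 mm above the bottle's. Fingertips straddling the bar can bear on the flat top.
- tray: Shallow square aluminium tray fixed on the bench, 120 x 120 mm outside, rim 16 mm high, walls and floor about 4 mm thick. Origin: centre of its underside; x and y along its sides.
- driver: Screwdriver lying on the bench between bottle and tray, pointing away from the robot; leave alone. Origin about its middle, on the underside.
- jar: Small amber jar with a white lid, 60 mm in diameter, 90 mm high; leave alone. Origin: centre of its underside.
- reel: Grey component reel lying flat, 100 mm in diameter, 14 mm thick; leave alone. Origin: centre of its underside.
- bin: Blue open small-parts bin, 120 x 100 x 60 mm; leave alone. Origin: centre of its underside.

How it is judged:
On the way, in this order (a step that is already met when the one before it is completed fails the run):
1. the cap is pressed down on the bottle by at least 3 mm (z of cap in the frame of bottle below 0.158 m and horizontal distance between cap and bottle below 0.01 m), for 0.1 s.
2. the cap has come free and is lifted clear of the neck (z of cap in the frame of bottle above 0.185 m), for 0.1 s.
At the end, for the whole second after the job is handed in: The cap stands bar upwards (within 0.1 rad) flat on the floor of the tray (its lower edge less than 12 mm above the tray's underside, inside the walls), released and at rest (z of cap in the frame of tray between -0.002 and 0.012 m and x of cap in the frame of tray between -0.05 and 0.05 m and y of cap in the frame of tray between -0.05 and 0.05 m and angle between cap's own z axis and vertical below 0.1 rad and linear speed of cap below 0.02 m/s); the robot touches nothing.
It fails at once if the cap and the bottle's neck bear more than 60 N (rammed or forced) (contact force between cap and bottle above 60 N).
It fails at once if the cap is dropped: it moves faster than 0.7 m/s within 60 mm of the bench (height (world z) of cap below 0.06 m and linear speed of cap above 0.7 m/s).
It fails at once if the screwdriver, jar, reel or bin is moved more than 30 mm (distance of any of driver, jar, reel, bin from where it was at the start of the episode above 0.03 m).
It also fails if it takes over 46 s, if anything falls off the work surface, if the arm or the gripper's body presses on something with over 40 N, if the wrist force passes 120 N, or if a joint passes its speed limit or range.

### The arm

A 6-joint arm with a two-finger parallel gripper is mounted at the origin on the work surface. World frame = base frame: x ahead of the robot, y to its left, z up, the work surface at z = 0. Lengths are in m, angles in rad, forces in N, time in s.
With the tool pointing down it reaches from about 0.25 to 0.775 m from the base axis. Payload 4 kg.
Tool frame: the origin (TCP) lies midway between the tips of the shut fingers; the grasp point (between the pads) lies 19 mm behind it; z points along the fingers, y is the line along which they close (so a half turn about z gives the same grasp; the last joint's range is limited). The gripper opens to 94 mm and grips with 3 to 60 N. Pads are 16 mm wide; open, the fingers measure 119 mm over their backs; the gripper's body (75 mm by 177 mm) begins 78 mm behind the grasp point.
Start: joints at [1.107, 0.087, 1.371, -0, 1.684, -0.103], TCP at [0.194, 0.515, 0.206] pointing down, gripper open.
Joint ranges: [-3.1, 3.1], [-0.76, 2.03], [0.27, 2.55], [-1.08, 4.22], [0.17, 2.65], [-2.57, 2.57]. Speed limits (rad/s): [2.79, 2.79, 3.14, 3.14, 3.14, 3.14].

### API

Orientations are given as [roll, pitch, yaw] about the fixed x, y, z axes, in that order (R = Rz(yaw) Ry(pitch) Rx(roll)).
In Python, from bench import get_obs, snapshot, close_job gives the robot as it stands. The module is installed in compiled form; this text tells all that it offers.
- The arm moves only by the tool drive_tool, never from a script. Its argument "commands" is a list of rows, each a list of 6 numbers: the shift along the tool's x, y, z in units of 0.04 m (1.0 is 0.04 m), then the turn, a rotation vector about the tool's x, y, z in units of 0.1 rad (1.0 is 0.1 rad). In form: [[dx, dy, dz, wx, wy, wz], ...]. A call has 1 to 20 rows; each row shifts and turns the commanded pose from where the row before left it, along the tool's axes as they then stand; what a row does not reach is not made up. A row lasts 1/8 s, in which the tool goes at most 62.5 mm and 10.7 degrees, less where a joint would pass 70% of its speed; a pose out of reach is approached as far as the arm can. A call with a number of a shift or a turn outside -1 to 1 is refused whole. A call with a gripper value outside its range is refused whole. "gripper" is the closure, from 0 (fully open) to 1 (shut), set as the call begins (left out, the last holds). The fingers move at their own pace and stop on an object; the grip force is fixed at half the most. Time passes only in rows, so rows that do not move let the fingers close. It gives the time, the measured TCP pose, the force, the opening and the grip force at its end, in the units of the state.
- get_obs(): the state, without advancing time (a new reading comes with each control period).
- snapshot(name): name is "side" or "top" or "wrist"; returns a dict with "image" (400x640x3 uint8, blue, green, red), "range_z" (400x640 float32, m along the optical axis (not along the pixel's ray), 0 where there is no reading), "fx", "fy", "cx", "cy" (pixels), "k1" (the pictures are not rectified: a ray, as slopes to the right and down, at radius r is drawn at 1 + k1 r^2 times it, then the intrinsics apply), "rvec" (rotation vector, rad) and "tvec" (3), from world to camera coordinates, as OpenCV has them. Camera axes: x right, y down, z forward; pixel columns grow to the right and rows downward; lengths in m; the calibration is good to about 2 mm. A picture is of the moment at which its call begins.
- close_job(): hands the job in; it is judged then, once.
The state is a dict: "time": time; "joint_positions": joint angles; "qvel": joint speeds; "joint_torque": joint torques, N m; "tool_pos": TCP position; "ee_rot": TCP orientation; "wrist_force": force on the tool from outside, world axes, zero at the start; "wrist_torque": the same for the moment, N m; "width": finger opening in m; "finger_force": force on a finger pad.
Only numpy, scipy, OpenCV 4.12 (cv2) and the standard library are available. Lean on these libraries where they do the work, as an engineer would, in place of code of your own. Each camera call takes 0.05 s, during which the arm holds its last target. There are 200 camera calls.

## Working session

There is one attempt and no reset: what is moved stays moved. The work goes in short steps, Python scripts to look and compute and a tool call to move; the robot and the scene stay as the last step left them, time stands still between calls to the robot, and variables do not carry over. Pictures are saved under pics/ and viewed, at most 10 in all, crops included, and the job is handed in when it is done.

Besides the shell and the picture viewer there is one more tool, called after ">>>" as name([rows], argument=value, ...), one row to a line, values as JSON. drive_tool: Moves the arm, as the interface text tells. Its arguments: {"type":"object","properties":{"commands":{"type":"array"},"gripper":{"type":"number"}},"required":["commands"]}

```bash
mkdir -p pics; cat > h.py <<'E'
import numpy as np, cv2
from bench import get_obs, snapshot
def cloud(s):
    h,w=s["range_z"].shape
    K=np.array([[s["fx"],0,s["cx"]],[0,s["fy"],s["cy"]],[0,0,1.]])
    v,u=np.mgrid[0:h,0:w]
    p=np.stack([u.ravel(),v.ravel()],1).astype(float)[:,None]
    n=cv2.undistortPoints(p,K,np.array([s["k1"],0,0,0.]))[:,0]
    z=s["range_z"].ravel()
    c=np.c_[n*z[:,None],z]
    R,_=cv2.Rodrigues(np.array(s["rvec"],float))
    P=(c-np.array(s["tvec"]).ravel())@R
    P[z==0]=np.nan
    return P.reshape(h,w,3)
E
python3 - <<'E'
from h import *
print(get_obs())
for n in("top","side"):
    s=snapshot(n); cv2.imwrite(f"pics/{n}0.png",s["image"]); np.save(n,cloud(s)); print(n,s["tvec"],s["k1"])
P=np.load("top.npy"); 
for i in range(20,400,40): print([tuple(np.round(P[i,j]*100).tolist()) for j in range(40,640,80)])
E
```

```text
{'time': 0.0, 'joint_positions': array([ 1.10690843e+00,  8.79291301e-02,  1.37220761e+00, -3.53354971e-05,
        1.68358454e+00, -1.03108355e-01]), 'qvel': array([-0.00033578, -0.00173155,  0.00056593, -0.00052362, -0.00035936,
       -0.00088457]), 'joint_torque': array([ 2.60806519e-04, -3.40192902e+01, -3.02424932e+01,  7.16249761e-02,
        3.33456905e-02, -1.55718053e-04]), 'tool_pos': array([0.19393305, 0.51410634, 0.20434197]), 'ee_rot': array([-3.13947172e+00, -1.84157661e-04,  2.78080897e+00]), 'wrist_force': array([-0.34880191, -0.19720049, -0.40278078]), 'wrist_torque': array([-0.02334438, -0.00962954,  0.01315907]), 'finger_force': 0.0, 'width': 0.09397507557995693}
top [-7.58394146e-04  6.36151740e-01  9.09707512e-01] -0.07943723361615518
side [0.46164599 0.41391953 0.71440152] -0.08681811602901665
[(144.0, 109.0, -46.0), (144.0, 77.0, -51.0), (144.0, 45.0, -55.0), (144.0, 13.0, -57.0), (144.0, -21.0, -59.0), (144.0, -55.0, -60.0), (144.0, -90.0, -59.0), (143.0, -126.0, -56.0)]
[(141.0, 129.0, -75.0), (138.0, 89.0, -75.0), (136.0, 51.0, -75.0), (135.0, 14.0, -75.0),
[... 663 characters left out ...]
 0.0), (57.0, -31.0, -0.0), (56.0, -51.0, 0.0), (56.0, -73.0, 0.0)]
[(50.0, 64.0, 8.0), (50.0, 48.0, 0.0), (49.0, 28.0, -0.0), (49.0, 9.0, 0.0), (48.0, -11.0, 0.0), (47.0, -30.0, -0.0), (46.0, -50.0, 0.0), (45.0, -72.0, 0.0)]
[(42.0, 60.0, 12.0), (40.0, 48.0, 0.0), (40.0, 28.0, 0.0), (39.0, 9.0, 0.0), (38.0, -10.0, 0.0), (38.0, -30.0, 0.0), (37.0, -50.0, 0.0), (35.0, -71.0, 0.0)]
[(33.0, 60.0, 12.0), (30.0, 48.0, 0.0), (30.0, 28.0, -0.0), (30.0, 9.0, 0.0), (29.0, -10.0, 0.0), (28.0, -29.0, 0.0), (27.0, -49.0, 0.0), (25.0, -71.0, 0.0)]
[(20.0, 69.0, 0.0), (20.0, 48.0, -0.0), (21.0, 28.0, 0.0), (20.0, 9.0, -0.0), (19.0, -10.0, -0.0), (19.0, -29.0, -0.0), (17.0, -49.0, 0.0), (16.0, -70.0, 0.0)]
```

View pics/top0.png

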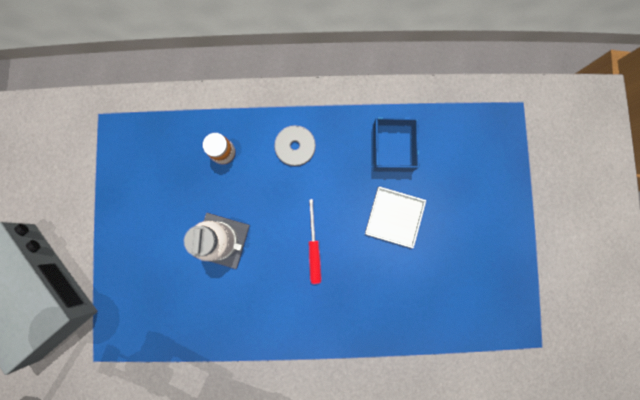

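The top view shows the cap at about (200,241) with its bar near vertical in the image. The tray is at (396,218), the driver at (314,245), and a grey instrument or gripper sits at far left.

```bash
python3 - <<'E'
from h import *
P=np.load("top.npy"); I=cv2.imread("pics/top0.png")
def m(mask,n):
    q=P[mask]; print(n,len(q),np.round(q.min(0),3),np.round(q.max(0),3),np.round((q.min(0)+q.max(0))/2,4)); return q
box=np.zeros(P.shape[:2],bool); box[205:275,175:250]=1
z=P[...,2]
q=m(box&(z>.18),"cap all")
t=m(box&(z>.200),"bar"); print(np.percentile(t[:,2],[5,50,95]))
r=cv2.minAreaRect((t[:,:2]*1000).astype(np.float32)); print(r)
f=m(box&(z>.183)&(z<.198),"flat"); print(np.median(f[:,2]))
print(cv2.minEnclosingCircle((q[:,:2]*1000).astype(np.float32)))
tb=np.zeros_like(box); tb[183:252,360:430]=1
t=m(tb&(z>.012)&(z<.03),"tray rim"); print(cv2.minAreaRect((t[:,:2]*1000).astype(np.float32)))
w=tb&(I.min(2)>150); t=m(w,"tray white"); print(cv2.minAreaRect((t[:,:2]*1000).astype(np.float32)))
g=np.zeros_like(box); g[220:370,0:97]=1
m(g&(z>.03),"leftbox")
big=cv2.resize(I[195:285,160:260],None,fx=6,fy=6,interpolation=cv2.INTER_CUBIC)
cv2.imwrite("pics/capcrop.png",big)
E
```

```text
cap all 769 [0.507 0.195 0.18 ] [0.568 0.256 0.212] [0.5378 0.2256 0.1961]
bar 165 [0.514 0.219 0.2  ] [0.56  0.232 0.212] [0.5369 0.2254 0.2063]
[0.20282556 0.20769101 0.20993155]
((537.0259399414062, 226.08006286621094), (12.53879451751709, 46.35713577270508), 86.42884063720703)
flat 587 [0.507 0.195 0.183] [0.568 0.256 0.198] [0.5378 0.2256 0.1905]
0.19002966458597656
((537.381103515625, 225.91473388671875), 31.066429138183594)
tray rim 339 [ 0.507 -0.27   0.012] [ 0.655 -0.121  0.02 ] [ 0.5811 -0.1955  0.0161]
((581.5921020507812, -196.20318603515625), (121.39954376220703, 120.4424819946289), 71.76493835449219)
tray white 2536 [nan nan nan] [nan nan nan] [nan nan nan]
((582.7833862304688, -198.69586181640625), (124.91233825683594, 124.29888916015625), 71.73652648925781)
leftbox 8658 [0.251 0.535 0.03 ] [0.59  0.711 0.125] [0.4202 0.6232 0.0776]
```

View pics/side0.png

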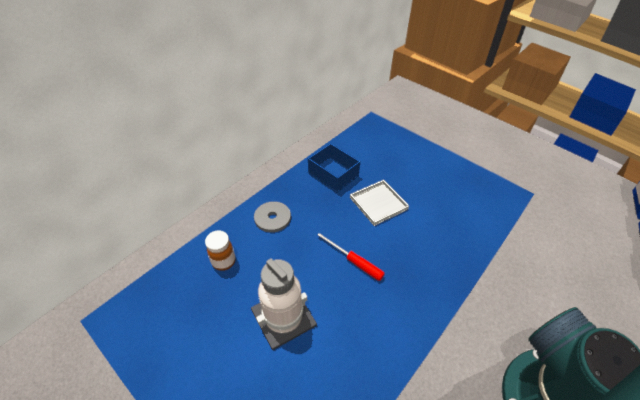

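The side view agrees: the bottle is at (282,300) with its cap at (277,272), the tray at (379,202) and the driver at (350,258). Measured cap centre is about (0.5375, 0.226), flat top at 0.190, bar top at 0.208 and bar heading about -3.6°. Next I go above it.

>>> drive_tool([
  [0,0,-1,0,0,0],
  [-0.88,-0.31,-1,0,0,0],
  [-0.88,-0.31,0,0,0,0],
  [-0.88,-0.31,0,0,0,0],
  [-0.88,-0.31,0,0,0,0],
  [-0.88,-0.31,0,0,0,0],
  [-0.88,-0.31,0,0,0,0],
  [-0.88,-0.31,0,0,0,0],
  [-0.88,-0.31,0,0,0,0],
  [-0.88,-0.31,0,0,0,0],
  [-0.88,-0.31,0,0,0,0],
  [-0.88,-0.31,0,0,0,0],
  [-0.88,-0.31,0,0,0,0],
  [0,0,0,0,0,1],
  [0,0,0,0,0,1],
  [0,0,0,0,0,1],
  [0,0,0,0,0,1],
  [0,0,0,0,0,1],
  [0,0,0,0,0,1],
  [0,0,0,0,0,1],
], gripper=0)

```text
time: 2.6
tool_pos: [0.5366, 0.2262, 0.2847]
ee_rot: [-3.14, -0.0, 2.078]
wrist_force: [-0.0, 0.7, 0.2]
width: 0.0943
finger_force: 0.0
```

>>> drive_tool([
  [0,0,0,0,0,1],
  [0,0,0,0,0,1],
  [0,0,0,0,0,1],
  [0,0,0,0,0,1],
  [0,0,0,0,0,1],
  [0,0,0,0,0,1],
  [0,0,0,0,0,1],
  [0,0,0,0,0,1],
  [0,0,0,0,0,1],
  [0,0,0,0,0,1],
  [0,0,0,0,0,1],
  [0,0,0,0,0,1],
  [0,0,0,0,0,1],
  [0,0,0,0,0,1],
  [0,0,0,0,0,1],
  [0,0,0,0,0,1],
  [0,0,0,0,0,1],
  [0,0,0,0,0,1],
  [0,0,0,0,0,1],
  [0,0,0,0,0,1],
])

```text
time: 5.1
tool_pos: [0.5366, 0.2262, 0.2847]
ee_rot: [3.141, 0.001, 0.077]
wrist_force: [-0.5, -0.1, 0.4]
width: 0.094
finger_force: 0.0
```

>>> drive_tool([
  [0,0,0,0,0,1],
  [0,0,0,0,0,0.4],
  [0,0,0,0,0,0],
])

```text
time: 5.48
tool_pos: [0.5367, 0.2262, 0.2848]
ee_rot: [3.141, 0.001, -0.059]
wrist_force: [0.4, 0.1, -0.3]
width: 0.0942
finger_force: 0.0
```

```bash
python3 - <<'E'
from h import *
o=get_obs(); print({k:np.round(o[k],4) for k in("time","joint_positions","tool_pos","ee_rot","wrist_force","wrist_torque","width")})
for n in("wrist","top"):
    s=snapshot(n); P=cloud(s); np.save(n+"1",P); cv2.imwrite(f"pics/{n}1.png",s["image"])
    if n=="wrist":
        z=P[...,2];d=np.hypot(P[...,0]-.5375,P[...,1]-.2257)<.045
        t=P[d&(z>.2)&(z<.215)]; f=P[d&(z>.184)&(z<.196)]
        print(len(t),len(f))
        if len(t)>10: print(np.median(t[:,2]),cv2.minAreaRect((t[:,:2]*1000).astype(np.float32)))
        if len(f)>10: print(np.median(f[:,2]),cv2.minEnclosingCircle((f[:,:2]*1000).astype(np.float32)),f.min(0),f.max(0))
E
```

```text
{'time': np.float64(5.475), 'joint_positions': array([3.0150e-01, 1.6050e-01, 1.1337e+00, 1.0000e-04, 1.8486e+00,
       1.9310e+00]), 'tool_pos': array([0.5367, 0.2262, 0.2848]), 'ee_rot': array([ 3.1412e+00,  1.1000e-03, -5.8700e-02]), 'wrist_force': array([ 0.4435,  0.113 , -0.329 ]), 'wrist_torque': array([-0.0363,  0.1913,  0.0035]), 'width': np.float64(0.0942)}
955 3185
0.20712446464246168 ((538.11767578125, 226.2460174560547), (12.023488998413086, 48.01789474487305), 84.242431640625)
0.18920817570179985 ((538.0772094726562, 226.2071990966797), 31.060312271118164) [0.50839893 0.1952823  0.18401185] [0.56885094 0.25706972 0.19532956]
```

View pics/wrist1.png

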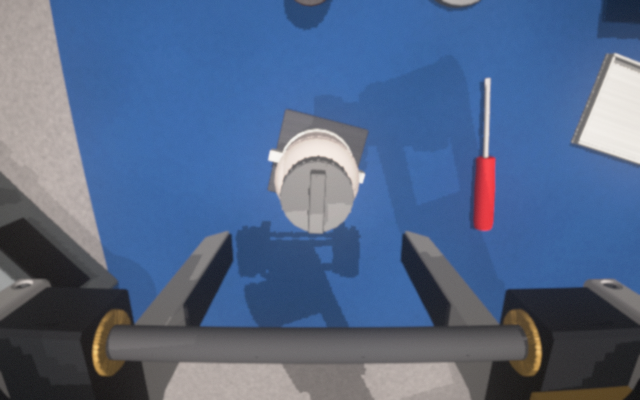

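The wrist view shows the cap at (318,195) with its bar upright in the image, centred between the open fingers. The bar heading is -0.10 rad, so I make a small correction, then descend and grip.

>>> drive_tool([
  [0.03,0,0,0,0,0.42],
  [0,0,0.6,0,0,0],
  [0,0,0.6,0,0,0],
  [0,0,0.6,0,0,0],
  [0,0,0.3,0,0,0],
  [0,0,0.2,0,0,0],
  [0,0,0,0,0,0],
])

```text
time: 6.45
tool_pos: [0.538, 0.2262, 0.1934]
ee_rot: [-3.142, 0.0, -0.101]
wrist_force: [0.2, 0.3, 0.1]
width: 0.0937
finger_force: 0.0
```

>>> drive_tool([
  [0,0,0,0,0,0],
  [0,0,0,0,0,0],
  [0,0,0,0,0,0],
  [0,0,0,0,0,0],
  [0,0,0,0,0,0],
  [0,0,0,0,0,0],
], gripper=1)

```text
time: 7.2
tool_pos: [0.538, 0.2262, 0.1935]
ee_rot: [-3.142, 0.0, -0.101]
wrist_force: [0.0, 0.2, 0.4]
width: 0.0375
finger_force: 0.0
```

>>> drive_tool([
  [0,0,0,0,0,0],
  [0,0,0,0,0,0],
  [0,0,0,0,0,0],
  [0,0,0,0,0,0],
  [0,0,0,0,0,0],
])

```text
time: 7.82
tool_pos: [0.538, 0.2261, 0.1935]
ee_rot: [3.142, -0.0, -0.101]
wrist_force: [0.1, -0.0, -1.1]
width: 0.0116
finger_force: 30.0
```

>>> drive_tool([
  [0,0,0.05,0,0,0],
  [0,0,0,0,0,0],
])

```text
time: 8.07
tool_pos: [0.5381, 0.2261, 0.1934]
ee_rot: [-3.141, -0.002, -0.101]
wrist_force: [-2.0, -1.0, 5.8]
width: 0.0115
finger_force: 30.0
```

>>> drive_tool([
  [0,0,0.05,0,0,0],
  [0,0,0,0,0,0],
])

```text
time: 8.32
tool_pos: [0.5381, 0.2261, 0.1922]
ee_rot: [-3.141, -0.002, -0.101]
wrist_force: [-3.5, -1.0, 8.2]
width: 0.0111
finger_force: 30.0
```

>>> drive_tool([
  [0,0,0.05,0,0,0],
  [0,0,0,0,0,0],
])

```text
time: 8.57
tool_pos: [0.5381, 0.2261, 0.1905]
ee_rot: [-3.141, -0.002, -0.101]
wrist_force: [-3.3, -0.8, 9.2]
width: 0.0118
finger_force: 30.0
```

>>> drive_tool([
  [0,0,0.05,0,0,0],
  [0,0,0,0,0,0],
])

```text
time: 8.82
tool_pos: [0.5381, 0.2261, 0.1888]
ee_rot: [-3.141, -0.003, -0.101]
wrist_force: [-4.0, -1.6, 10.8]
width: 0.0118
finger_force: 30.0
```

>>> drive_tool([
  [0,0,0.05,0,0,0],
  [0,0,0,0,0,0],
])

```text
time: 9.07
tool_pos: [0.5381, 0.2261, 0.1871]
ee_rot: [-3.141, -0.003, -0.101]
wrist_force: [-4.1, -1.5, 10.4]
width: 0.0118
finger_force: 30.0
```

Travel so far is following the spring. I carry on feeling for the hard end.

>>> drive_tool([
  [0,0,0.05,0,0,0],
  [0,0,0,0,0,0],
])

```text
time: 9.32
tool_pos: [0.5381, 0.2261, 0.1854]
ee_rot: [-3.141, -0.003, -0.101]
wrist_force: [-4.2, -2.6, 11.5]
width: 0.0116
finger_force: 30.0
```

>>> drive_tool([
  [0,0,0.05,0,0,0],
  [0,0,0,0,0,0],
])

```text
time: 9.57
tool_pos: [0.5381, 0.2261, 0.1837]
ee_rot: [-3.14, -0.003, -0.101]
wrist_force: [-5.7, -2.3, 12.0]
width: 0.0117
finger_force: 30.0
```

>>> drive_tool([
  [0,0,0.04,0,0,0],
  [0,0,0,0,0,0],
])

```text
time: 9.82
tool_pos: [0.5381, 0.2262, 0.1828]
ee_rot: [-3.14, -0.004, -0.101]
wrist_force: [-4.7, -2.4, 14.1]
width: 0.0119
finger_force: 30.0
```

>>> drive_tool([
  [0,0,0.04,0,0,0],
  [0,0,0,0,0,0],
])

```text
time: 10.07
tool_pos: [0.5382, 0.2262, 0.1828]
ee_rot: [-3.14, -0.005, -0.101]
wrist_force: [-6.8, -3.2, 17.8]
width: 0.0117
finger_force: 30.0
```

The hard end is at TCP z 0.1828: there the force rises and the tool does not move. I add a little preload and turn anticlockwise, which is negative wz.

>>> drive_tool([
  [0,0,0.03,0,0,0],
  [0,0,0,0,0,-0.5],
  [0,0,0,0,0,-0.5],
  [0,0,0,0,0,-0.5],
  [0,0,0,0,0,-0.5],
])

```text
time: 10.7
tool_pos: [0.5395, 0.2269, 0.1828]
ee_rot: [-3.139, -0.009, 0.1]
wrist_force: [-5.3, -1.4, 20.6]
width: 0.0117
finger_force: 30.0
```

```bash
python3 -c "
from h import *
o=get_obs();print(o['wrist_force'],o['wrist_torque'],o['tool_pos'],o['joint_positions'])"
```

```text
[-5.33879816 -1.37163499 20.63899078] [-0.23101232  1.28542136 -0.18532107] [0.53947591 0.22694375 0.18275616] [3.00980331e-01 1.63537827e-01 1.33081035e+00 6.01954234e-04
 1.63763093e+00 1.77162270e+00]
```

>>> drive_tool([
  [0,0,0,0,0,-0.6],
  [0,0,0,0,0,-0.6],
  [0,0,0,0,0,-0.6],
  [0,0,0,0,0,-0.6],
  [0,0,0,0,0,-0.6],
])

```text
time: 11.32
tool_pos: [0.5392, 0.2274, 0.1827]
ee_rot: [-3.141, -0.009, 0.401]
wrist_force: [-4.8, -0.2, 20.8]
width: 0.012
finger_force: 30.0
```

>>> drive_tool([
  [0,0,0,0,0,-0.6],
  [0,0,0,0,0,-0.6],
  [0,0,0,0,0,-0.6],
  [0,0,0,0,0,-0.6],
  [0,0,0,0,0,-0.6],
])

```text
time: 11.95
tool_pos: [0.539, 0.2276, 0.1828]
ee_rot: [3.14, -0.009, 0.701]
wrist_force: [-6.0, -0.4, 20.2]
width: 0.0117
finger_force: 30.0
```

```bash
python3 - <<'E'
from h import *
o=get_obs();print(o['wrist_force'],o['wrist_torque'],o['tool_pos'],o['ee_rot'])
s=snapshot("top"); P=cloud(s); z=P[...,2]
I=s["image"][195:285,160:260]; cv2.imwrite("pics/t2.png",cv2.resize(I,None,fx=5,fy=5,interpolation=cv2.INTER_CUBIC))
E
```

```text
[-5.99786981 -0.3985399  20.24110451] [-0.0425134   1.37814391 -0.2204289 ] [0.53901356 0.22758115 0.18275152] [ 3.13984378 -0.00908541  0.70104726]
```

View pics/t2.png

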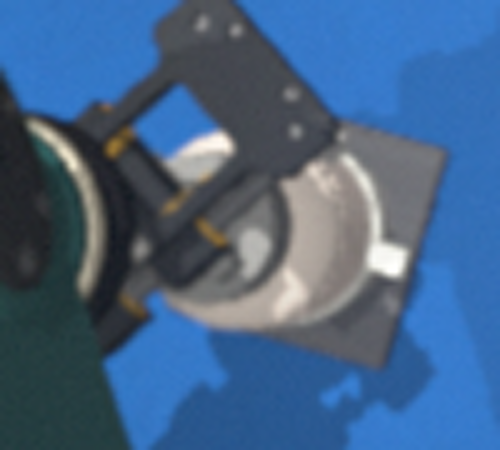

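The cap, at about (225,240) in the crop, sits under the gripper and its bar follows the turn. I continue to about 80° in total.

>>> drive_tool([
  [0,0,0,0,0,-0.6],
  [0,0,0,0,0,-0.6],
  [0,0,0,0,0,-0.6],
  [0,0,0,0,0,-0.6],
  [0,0,0,0,0,-0.6],
])

```text
time: 12.62
tool_pos: [0.5391, 0.2275, 0.1828]
ee_rot: [3.137, -0.008, 1.001]
wrist_force: [-5.9, -0.4, 20.5]
width: 0.0117
finger_force: 30.1
```

>>> drive_tool([
  [0,0,0,0,0,-0.6],
  [0,0,0,0,0,-0.6],
  [0,0,0,0,0,-0.6],
  [0,0,0,0,0,-0.6],
  [0,0,0,0,0,-0.6],
  [0,0,0,0,0,0],
])

```text
time: 13.38
tool_pos: [0.5392, 0.2275, 0.1828]
ee_rot: [3.135, -0.006, 1.299]
wrist_force: [-4.8, 0.5, 20.1]
width: 0.0117
finger_force: 30.1
```

>>> drive_tool([
  [0,0,-0.1,0,0,0],
  [0,0,-0.1,0,0,0],
  [0,0,-0.1,0,0,0],
  [0,0,-0.1,0,0,0],
  [0,0,0,0,0,0],
])

```text
time: 14.0
tool_pos: [0.5391, 0.2274, 0.1945]
ee_rot: [3.137, -0.005, 1.299]
wrist_force: [-0.3, 1.5, 8.1]
width: 0.0115
finger_force: 30.0
```

>>> drive_tool([
  [0,0,-0.1,0,0,0],
  [0,0,-0.1,0,0,0],
  [0,0,0,0,0,0],
])

```text
time: 14.38
tool_pos: [0.5379, 0.2261, 0.1987]
ee_rot: [-3.141, 0.0, 1.299]
wrist_force: [-0.4, 1.0, -0.5]
width: 0.0118
finger_force: 30.0
```

>>> drive_tool([
  [0,0,-0.15,0,0,0],
  [0,0,-0.15,0,0,0],
  [0,0,0,0,0,0],
])

```text
time: 14.75
tool_pos: [0.5385, 0.2263, 0.212]
ee_rot: [3.14, -0.001, 1.299]
wrist_force: [-0.2, -0.1, 0.5]
width: 0.012
finger_force: 30.0
```

The cap is free. I lift it and carry it to the tray, whose centre is at about (0.5815, -0.196).

>>> drive_tool([
  [0,0,-0.5,0,0,0],
  [0,0,-0.6,0,0,0],
  [0,0,-0.5,0,0,0],
  [-0.4,0.16,0,0,0,0],
  [-0.82,0.32,0,0,0,0],
  [-0.82,0.32,0,0,0,0],
  [-0.82,0.32,0,0,0,0],
  [-0.82,0.32,0,0,0,0],
  [-0.82,0.32,0,0,0,0],
  [-0.82,0.32,0,0,0,0],
  [-0.82,0.32,0,0,0,0],
  [-0.82,0.32,0,0,0,0],
  [-0.82,0.32,0,0,0,0],
  [-0.82,0.32,0,0,0,0],
  [-0.82,0.32,0,0,0,0],
  [-0.46,0.19,0,0,0,0],
  [0,0,0,0,0,0],
])

```text
time: 16.88
tool_pos: [0.5804, -0.1973, 0.2737]
ee_rot: [-3.139, -0.001, 1.297]
wrist_force: [0.1, 0.9, -1.1]
width: 0.0114
finger_force: 30.0
```

```bash
python3 - <<'E'
from h import *
o=get_obs();print(o['time'],o['wrist_force'],o['tool_pos'],o['ee_rot'],o['width'])
s=snapshot("wrist"); P=cloud(s); z=P[...,2]; cv2.imwrite("pics/w3.png",s["image"])
d=np.hypot(P[...,0]-.5815,P[...,1]+.196)<.11
t=P[d&(z>.011)&(z<.03)]; print(len(t),t.min(0),t.max(0),cv2.minAreaRect((t[:,:2]*1000).astype(np.float32)))
E
```

```text
16.875 [ 0.10614651  0.89907238 -1.10957992] [ 0.58040093 -0.19731896  0.27373205] [-3.13939436e+00 -5.71600173e-04  1.29653084e+00] 0.011404198522644923
977 [ 0.50747127 -0.26810521  0.01100015] [ 0.65768909 -0.12116647  0.01734087] ((582.6920166015625, -195.3563232421875), (119.58624267578125, 120.73976135253906), 72.57443237304688)
```

View pics/w3.png

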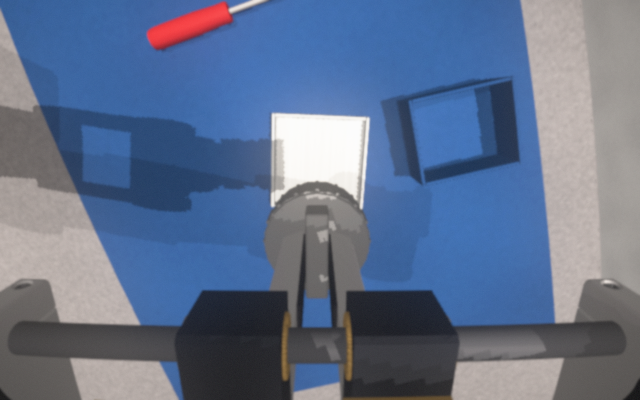

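The cap is held level at (317,230) with the tray beneath it at about (320,160). The position error is under 3 mm, so I descend.

>>> drive_tool([
  [0.04,0.03,0.5,0,0,0],
  [0,0,0.9,0,0,0],
  [0,0,0.9,0,0,0],
  [0,0,0.9,0,0,0],
  [0,0,0.9,0,0,0],
  [0,0,0.6,0,0,0],
  [0,0,0.4,0,0,0],
  [0,0,0.3,0,0,0],
  [0,0,0.2,0,0,0],
  [0,0,0.1,0,0,0],
  [0,0,0,0,0,0],
])

```text
time: 18.3
tool_pos: [0.5827, -0.1949, 0.0473]
ee_rot: [3.141, -0.0, 1.299]
wrist_force: [0.5, 0.6, 0.1]
width: 0.0116
finger_force: 30.0
```

>>> drive_tool([
  [0,0,0.05,0,0,0],
  [0,0,0.05,0,0,0],
  [0,0,0,0,0,0],
])

```text
time: 18.68
tool_pos: [0.5825, -0.1948, 0.0429]
ee_rot: [-3.141, -0.0, 1.299]
wrist_force: [-0.5, 0.3, -0.5]
width: 0.0114
finger_force: 30.0
```

>>> drive_tool([
  [0,0,0.05,0,0,0],
  [0,0,0,0,0,0],
])

```text
time: 18.92
tool_pos: [0.5824, -0.1948, 0.0408]
ee_rot: [-3.141, -0.0, 1.299]
wrist_force: [-0.2, 0.7, -0.8]
width: 0.0117
finger_force: 30.0
```

>>> drive_tool([
  [0,0,0.05,0,0,0],
  [0,0,0,0,0,0],
])

```text
time: 19.18
tool_pos: [0.5824, -0.1947, 0.0388]
ee_rot: [-3.141, -0.0, 1.299]
wrist_force: [0.2, -0.4, -1.6]
width: 0.0118
finger_force: 30.0
```

>>> drive_tool([
  [0,0,0.05,0,0,0],
  [0,0,0,0,0,0],
])

```text
time: 19.42
tool_pos: [0.5824, -0.1948, 0.0368]
ee_rot: [-3.141, -0.0, 1.299]
wrist_force: [0.4, -0.0, -1.1]
width: 0.012
finger_force: 30.0
```

>>> drive_tool([
  [0,0,0.04,0,0,0],
  [0,0,0,0,0,0],
])

```text
time: 19.68
tool_pos: [0.5828, -0.1949, 0.0363]
ee_rot: [3.141, 0.0, 1.299]
wrist_force: [-1.8, 0.4, 2.9]
width: 0.0118
finger_force: 30.0
```

The cap has touched the floor at TCP z 0.0363, with about 3 N. I open and retreat upwards.

>>> drive_tool([
  [0,0,0,0,0,0],
  [0,0,0,0,0,0],
  [0,0,0,0,0,0],
  [0,0,0,0,0,0],
  [0,0,0,0,0,0],
], gripper=0.5)

```text
time: 20.3
tool_pos: [0.5826, -0.1948, 0.0354]
ee_rot: [-3.142, -0.0, 1.299]
wrist_force: [1.1, 0.6, -0.2]
width: 0.0468
finger_force: 0.0
```

>>> drive_tool([
  [0,0,-0.2,0,0,0],
  [0,0,-0.4,0,0,0],
  [0,0,-0.7,0,0,0],
  [0,0,-0.9,0,0,0],
  [0,0,-0.9,0,0,0],
  [0,0,-0.9,0,0,0],
  [0,0,0,0,0,0],
  [0,0,0,0,0,0],
])

```text
time: 21.3
tool_pos: [0.5823, -0.1947, 0.1953]
ee_rot: [-3.141, -0.0, 1.299]
wrist_force: [0.8, 0.1, -0.2]
width: 0.0467
finger_force: 0.0
```

```bash
python3 - <<'E'
from h import *
s=snapshot("wrist"); P=cloud(s); z=P[...,2]; cv2.imwrite("pics/w4.png",s["image"])
d=np.hypot(P[...,0]-.582,P[...,1]+.196)<.05
f=P[d&(z>.026)&(z<.04)]; b=P[d&(z>.045)&(z<.06)]
print(len(f),np.median(f,0),cv2.minEnclosingCircle((f[:,:2]*1000).astype(np.float32)),np.median(b,0))
E
```

```text
2149 [ 0.58562032 -0.1917783   0.03204353] ((582.5828857421875, -194.3956756591797), 31.195497512817383) [ 0.5828902  -0.19325941  0.04997236]
```

View pics/w4.png

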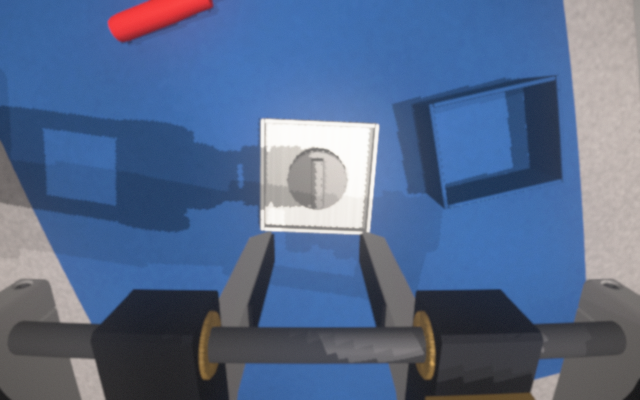

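The cap stands flat and centred in the tray at (317,178), bar upwards. The gripper is clear of it.

```bash
python3 -c "from bench import close_job; print(close_job())"
```

```text
the job is handed in; nothing more can be done
None
```

The cap is off the bottle and stands bar upwards in the middle of the tray; the arm touched nothing else, and the job was handed in at about 21 s, though the hand-in returned no verdict.

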